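# Pack the gap under the microscope board and hold the wedge

## Robot

A 6-joint arm with a two-finger parallel gripper is mounted at the origin on the work surface. World frame = base frame: x ahead of the robot, y to its left, z up, the work surface at z = 0. Lengths are in m, angles in rad, forces in N, time in s.
With the tool pointing down it reaches from about 0.325 to 0.9 m from the base axis. Payload 6.1 kg.
Tool frame: the origin (TCP) lies midway between the tips of the shut fingers; the grasp point (between the pads) lies 19 mm behind it; z points along the fingers, y is the line along which they close (so a half turn about z gives the same grasp; the last joint's range is limited). The gripper opens to 85 mm and grips with 20 to 120 N. Pads are 22 mm wide; open, the fingers measure 114 mm over their backs; the gripper's body (76 mm by 85 mm) begins 54 mm behind the grasp point. The pads swing forward as they close: fully open they stand 13 mm farther back than shut.
Start: joints at [1.053, 0.22, 1.526, -0, 1.395, -0.126], TCP at [0.239, 0.578, 0.2] pointing down, gripper open.
Joint ranges: [-2.98, 2.98], [-0.91, 2.08], [0.09, 2.57], [-1.24, 4.39], [0.2, 2.65], [-2.68, 2.68]. Speed limits (rad/s): [2.57, 2.57, 3.01, 3.14, 3.14, 3.14].

## Interface

Orientations are given as [roll, pitch, yaw] about the fixed x, y, z axes, in that order (R = Rz(yaw) Ry(pitch) Rx(roll)).
In Python, from plant import movep, move_l, set_joints, gripper_to, hold, inverse_kinematics, observe, get_image, get_calibration, Unreachable, job_done gives the robot as it stands. Calls block until the motion is done:
- movep(position, orientation): joint-space move of the TCP to a pose.
- move_l(position, feed=0.15, rotation=None, max_force=None): straight line of the TCP; rotation=None keeps the orientation; feed is the mean speed in m/s. With max_force (N) it stops when the force on the tool has changed by that much, and returns True; else False.
- set_joints(angles): joint-space move.
- gripper_to(opening, f_grip=None): finger opening in m; f_grip is the grip in N (None keeps the last); returns when the fingers have stopped.
- hold(seconds).
- inverse_kinematics(position, orientation): joint angles nearest the present ones, or None.
- observe(): the state.
- get_image(name): name is "scene" or "top" or "wrist"; returns (picture, depth): 400x640x3 uint8, red, green, blue; 400x640 float32, m along the optical axis (not along the pixel's ray), 0 where there is no reading.
- get_calibration(name): a dict with "intrinsics" (3x3 intrinsics, pixels), "world_from_camera" (4x4, takes a point from camera to world coordinates). Camera axes: x right, y down, z forward; pixel columns grow to the right and rows downward; lengths in m; the calibration is good to about 2 mm. A picture is of the moment at which its call begins: read the wrist's pose just before it. get_calibration takes no time and is no camera call; for the wrist camera it gives the pose at the moment of the call.
A pose or a line that the arm cannot do raises Unreachable and nothing moves.
- job_done(): hands the job in; it is judged then, once.
The state is a dict: "time_s": time; "q": joint angles; "joint_velocities": joint speeds; "joint_torque": joint torques, N m; "eef_pos": TCP position; "tcp_rot": TCP orientation; "ft_force": force on the tool from outside, world axes, zero at the start; "torque": the same for the moment, N m; "opening": finger opening in m; "grasp_force": force on a finger pad.
Only numpy, scipy, OpenCV 4.12 (cv2) and the standard library are available. Lean on these libraries where they do the work, as an engineer would, in place of code of your own. Each camera call takes 0.05 s, during which the arm holds its last target. There are 200 camera calls.

## Task

The free edge of the hinged plywood board that carries the microscope has an open gap under it: pack the gap in the middle of that edge with flat wooden packers laid one on another, each pushed fully home against the ledger behind and let go, using one or both as the gap needs. Then slide the wooden wedge in flat on top of them, thin end first, until you feel it come up tight under the board, without jacking the board up more than a few millimetres. Finish while still gripping the wedge and holding it tight in place; leave a packer that is not needed well clear of the gap, and leave the bottle, jar and slide case where they stand.

Things in the scene. Friction and masses are not known exactly. Their poses are not given: they have to be found in the camera images.
- mouth (a point): middle of the lower front edge of the microscope board's free edge, as the board rests on its blocks (fixed; does not move with the board). Its height above the bench is the gap's height, 17 to 30 mm. Its x axis points level into the gap (the way to push), y along the free edge, z up. Rest blocks at the ends of the edge leave 200 mm clear between them.
- ledger (a point): fixed point 80 mm past mouth along its x axis, same height and axes: front face of the wooden ledger that runs level across the gap and stops whatever is pushed in; 200 mm wide.
- board (a joint): angle (rad) of the board about its back hinge: 0 at rest on its blocks, grows as the free edge lifts (0.01 is 2.4 mm there). Board: plywood, 18 mm thick, 240 mm deep, 260 mm along the edge. The microscope on it starts 85 mm behind the free edge, top 370 mm above the bench. No spring: they bear down on what lifts the edge with about 7 to 9 N; driving the tight wedge takes 6 to 12 N.
- packer_a: one of two identical plain wooden packers (flat shims), 130 mm long (its own x axis), 40 mm wide (y), 8 mm thick (z), about 40 g, lying flat on the bench; origin at the centre of its underside, z up. Take it from above across its 40 mm width, near the end that is to stay outside the gap.
- packer_b: one of two identical plain wooden packers (flat shims), 130 mm long (its own x axis), 40 mm wide (y), 8 mm thick (z), about 40 g, lying flat on the bench; origin at the centre of its underside, z up. Take it from above across its 40 mm width, near the end that is to stay outside the gap.
- wedge: plain wooden wedge, 135 mm long (own x), 40 wide (y), 40 to 85 g, lying on its flat underside; origin at the underside's centre. Butt: block 18 mm thick, x = -67.5 to -22.5 mm, taken from above across its 40 mm width; then the top slopes down 1 in 6 to the 3 mm thick nose at x = +67.5. With 6 to 15 mm left over the packers it comes tight before its nose meets the ledger.
- wedge_nose (a point): middle of the wedge's thin end, on its underside, 67.5 mm ahead of the wedge's origin along its x axis.
- stain_bottle: small closed amber bottle, 48 mm across, 90 mm tall, standing at the far side of the bench; origin at the centre of its underside. Bystander.
- sample_jar: closed white jar with grey cap, 60 mm across, 70 mm tall, standing at the far side of the bench; origin at the centre of its underside. Bystander.
- slide_case: flat grey closed plastic case, 70 x 90 x 33 mm, lying near the robot; origin at the centre of its underside. Bystander.
There are look-alikes about, which are no part of the job. Leave any red, turquoise or yellow look-alike of the packer_a alone.

How it is judged:
On the way, in this order (a step that is already met when the one before it is completed fails the run):
1. a packer lies flat and fully home in the gap, let go ((((x of packer_a in the frame of mouth between 0.003 and 0.03 m and y of packer_a in the frame of mouth between -0.045 and 0.045 m and angle between the x axis of packer_a and the x axis of mouth, either way round below 0.26 rad and angle between packer_a's own z axis and vertical below 0.12 rad) and contact force between the fingers and packer_a below 0.1 N) or ((x of packer_b in the frame of mouth between 0.003 and 0.03 m and y of packer_b in the frame of mouth between -0.045 and 0.045 m and angle between the x axis of packer_b and the x axis of mouth, either way round below 0.26 rad and angle between packer_b's own z axis and vertical below 0.12 rad) and contact force between the fingers and packer_b below 0.1 N))), for 0.2 s.
2. the wedge, held in the fingers, is tight between a packer and the board ((((x of packer_a in the frame of mouth between 0.003 and 0.03 m and y of packer_a in the frame of mouth between -0.045 and 0.045 m and angle between the x axis of packer_a and the x axis of mouth, either way round below 0.26 rad and angle between packer_a's own z axis and vertical below 0.12 rad) and contact force between packer_a and wedge above 1 N) or ((x of packer_b in the frame of mouth between 0.003 and 0.03 m and y of packer_b in the frame of mouth between -0.045 and 0.045 m and angle between the x axis of packer_b and the x axis of mouth, either way round below 0.26 rad and angle between packer_b's own z axis and vertical below 0.12 rad) and contact force between packer_b and wedge above 1 N)) and contact force between wedge and board above 2 N and x of wedge_nose in the frame of mouth above 0.01 m and y of wedge_nose in the frame of mouth between -0.045 and 0.045 m and angle between the x axis of wedge and the x axis of mouth, either way round below 0.26 rad and contact force between the fingers and wedge above 3 N), for 0.2 s.
At the end, for the whole second after the job is handed in: Fingers grip the wedge (over 3 N), at rest, nose over 10 mm in, pressed over 2 N to the board and 1 N to a packer; wedge within 45 mm of the edge's middle and 15 deg. Each packer is home (within 12 mm of the ledger, 45 mm of the middle, 15 deg, flat) or its centre over 120 mm away (all of step 2 and ((x of packer_a in the frame of mouth between 0.003 and 0.03 m and y of packer_a in the frame of mouth between -0.045 and 0.045 m and angle between the x axis of packer_a and the x axis of mouth, either way round below 0.26 rad and angle between packer_a's own z axis and vertical below 0.12 rad) or horizontal distance between packer_a and mouth above 0.12 m) and ((x of packer_b in the frame of mouth between 0.003 and 0.03 m and y of packer_b in the frame of mouth between -0.045 and 0.045 m and angle between the x axis of packer_b and the x axis of mouth, either way round below 0.26 rad and angle between packer_b's own z axis and vertical below 0.12 rad) or horizontal distance between packer_b and mouth above 0.12 m) and linear speed of wedge below 0.01 m/s); the arm keeps its last pose, push and grip.
It fails at once if the board's free edge is jacked up by more than 7 mm (value of joint board above 0.03 rad).
It fails at once if the stain bottle is shifted more than 20 mm or tipped (distance of stain_bottle from where it was at the start of the episode above 0.02 m or angle between stain_bottle's own z axis and vertical above 0.3 rad).
It fails at once if the sample jar is shifted more than 20 mm or tipped (distance of sample_jar from where it was at the start of the episode above 0.02 m or angle between sample_jar's own z axis and vertical above 0.3 rad).
It fails at once if the slide case is shifted more than 20 mm or tipped (distance of slide_case from where it was at the start of the episode above 0.02 m or angle between slide_case's own z axis and vertical above 0.3 rad).
It also fails if it takes over 72 s, if anything falls off the work surface, if the arm or the gripper's body presses on something with over 40 N, if the wrist force passes 120 N, or if a joint passes its speed limit or range.

## Working session

There is one attempt and no reset: what is moved stays moved. The work goes in short steps, each a Python script; the robot and the scene stay as the last script left them, time stands still between calls to the robot, and variables do not carry over. Pictures are saved under pics/ and viewed, at most 10 in all, crops included, and the job is handed in when it is done.

```bash
mkdir -p pics; ls; cat > h.py <<'E'
import numpy as np, cv2
from plant import *
def snap(n,save=None):
    c=get_calibration(n); im,d=get_image(n)
    if save: cv2.imwrite('pics/'+save,im[:,:,::-1])
    return im,d,np.array(c['intrinsics']),np.array(c['world_from_camera'])
def pts(d,K,T):
    v,u=np.mgrid[:d.shape[0],:d.shape[1]]
    P=np.stack([(u-K[0,2])/K[0,0]*d,(v-K[1,2])/K[1,1]*d,d],-1)
    return P@T[:3,:3].T+T[:3,3]
E
python3 - <<'E'
from h import *
for n in('top','scene'):
    im,d,K,T=snap(n,n+'0.png'); np.savez('pics/%s0.npz'%n,im=im,d=d,K=K,T=T)
    print(n,K[0,0],T.round(3).tolist())
print(observe())
E
```

```text
pics
top 444.53999267300543 [[-0.002, -0.992, 0.123, 0.388], [-1.0, 0.003, 0.012, 0.011], [-0.013, -0.123, -0.992, 1.405], [0.0, 0.0, 0.0, 1.0]]
scene 395.9966568236888 [[0.32, 0.529, -0.786, 1.497], [0.947, -0.167, 0.273, -0.322], [0.013, -0.832, -0.555, 0.721], [0.0, 0.0, 0.0, 1.0]]
{'time_s': 0.1, 'q': array([ 1.05289634e+00,  2.21145139e-01,  1.52752456e+00, -2.41279948e-05,
        1.39471342e+00, -1.26103897e-01]), 'joint_velocities': array([-0.00017907, -0.0026548 , -0.00263943,  0.00048377,  0.00050049,
        0.00195714]), 'joint_torque': array([ 1.87083140e-03, -4.98237956e+01, -3.90549946e+01, -1.09860482e-04,
        5.57945794e-03, -4.74494402e-05]), 'eef_pos': array([0.23836099, 0.57709323, 0.19869527]), 'tcp_rot': array([-3.13981342e+00, -2.01627905e-04,  2.74980063e+00]), 'ft_force': array([-0.16530578, -0.3987151 , -0.3694622 ]), 'torque': array([ 0.03765214,  0.0346428 , -0.00572999]), 'grasp_force': 0.0, 'opening': 0.08543266464816938}
```

View pics/top0.png

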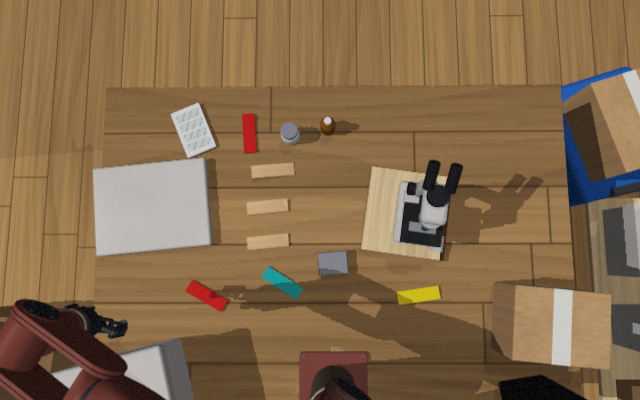

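View pics/scene0.png

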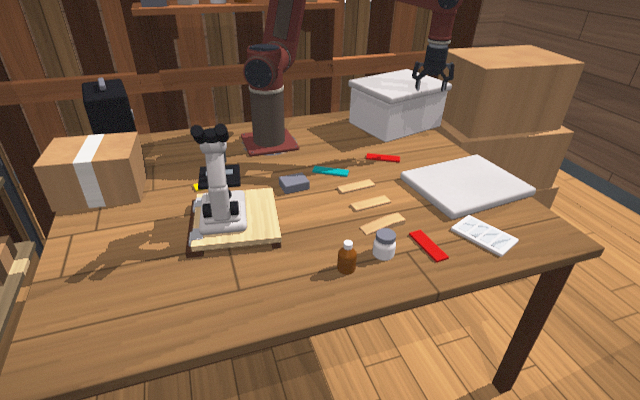

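The top view shows the board at u 363–450, v 168–258, with its free edge probably on the left, towards +y. There are three plain wooden pieces, at (272,171), (267,206) and (267,241), and these are the wedge and the two packers. The red, turquoise and yellow pieces are look-alikes. Next I'll get depth positions and look from nearer.

```bash
python3 - <<'E'
from h import *
z=np.load('pics/top0.npz'); P=pts(z['d'],z['K'],z['T'])
for n,(u,v) in dict(p1=(272,171),p1l=(255,171),p1r=(290,171),p2=(267,206),p2l=(250,207),p2r=(284,206),p3=(267,241),p3l=(250,241),p3r=(284,241),case=(332,263),jar=(290,132),bot=(327,124),
  b1=(371,172),b2=(365,247),b3=(445,250),bench=(320,200),ms=(400,220)).items(): print(n,P[v,u].round(4))
# board top mask
H=P[...,2]; m=((H>.025)&(H<.075)); m[:,:350]=0; m[:,460:]=0; m[:160]=0;m[265:]=0
for v in range(170,260,10):
    w=np.where(m[v])[0]; print(v,w.min(),w.max(),P[v,w.min()].round(3),P[v,w.max()].round(3))
# closer wrist view over the pieces
movep([.45,.2,.42],[np.pi,0,np.pi/2]); im,d,K,T=snap('wrist','w1.png'); np.savez('pics/w1.npz',im=im,d=d,K=K,T=T); print(T.round(3), observe()['time_s'])
E
```

```text
p1 [0.6634 0.1909 0.0177]
p1l [0.6638 0.2452 0.0168]
p1r [0.6659 0.1349 0.0037]
p2 [0.5531 0.2073 0.0035]
p2l [0.5496 0.2608 0.007 ]
p2r [0.5527 0.153  0.0054]
p3 [0.4418 0.2048 0.0106]
p3l [0.442  0.2585 0.0085]
p3r [0.4417 0.1514 0.0108]
case [0.3735 0.0016 0.0386]
jar [0.7742 0.1296 0.074 ]
bot [0.7965 0.0154 0.0819]
b1 [ 0.6541 -0.121   0.0421]
b2 [ 0.4217 -0.0993  0.0409]
b3 [ 0.4129 -0.3534 -0.0021]
bench [0.572  0.0387 0.0016]
ms [ 0.5016 -0.2031  0.0701]
170 371 404 [ 0.664 -0.123  0.025] [ 0.662 -0.225  0.034]
180 370 446 [ 0.63  -0.118  0.038] [ 0.628 -0.353  0.04 ]
190 369 404 [ 0.598 -0.114  0.039] [ 0.593 -0.218  0.066]
200 367 403 [ 0.568 -0.109  0.025] [ 0.562 -0.214  0.068]
210 366 402 [ 0.535 -0.104  0.041] [ 0.531 -0.209  0.075]
220 365 401 [ 0.505 -0.101  0.036] [ 0.501 -0.206  0.072]
230 363 400 [ 0.474 -0.095  0.028] [ 0.472 -0.203  0.068]
240 362 443 [ 0.443 -0.091  0.039] [ 0.443 -0.34   0.03 ]
250 373 442 [ 0.413 -0.124  0.033] [ 0.412 -0.336  0.028]
[[ 1.     0.002 -0.002  0.449]
 [ 0.001 -0.95  -0.312  0.281]
 [-0.003  0.312 -0.95   0.594]
 [ 0.     0.     0.     1.   ]] 1.9167
```

View pics/w1.png

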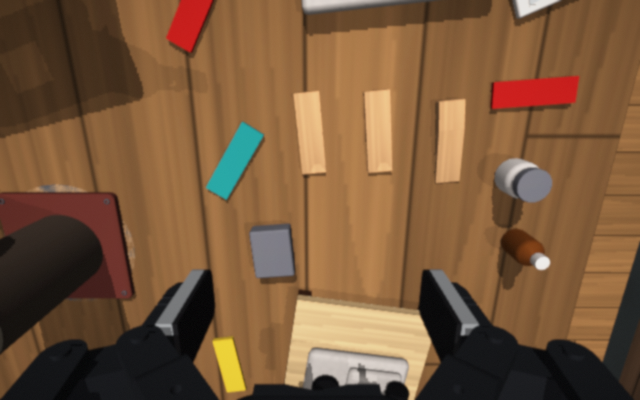

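The wrist view shows the three wooden pieces at (310,132), (378,131) and (451,140), and the board's edge at about (360,300). The one near x=0.66 looks like the wedge: its depth height falls from 17 to 4 mm towards -y. I'll confirm that from nearer, and look into the gap with the tool tilted.

```bash
python3 - <<'E'
from h import *
movep([.55,.28,.3],[np.pi,0,np.pi/2]); im,d,K,T=snap('wrist'); np.savez('pics/w2.npz',im=im,d=d,K=K,T=T)
cv2.imwrite('pics/w2.png',cv2.resize(im[:,:,::-1],(800,500),interpolation=cv2.INTER_CUBIC))
from scipy.spatial.transform import Rotation as R
r=(R.from_euler('x',-45,degrees=True)*R.from_euler('xyz',[np.pi,0,np.pi/2])).as_euler('xyz')
for y,z in((-.0,.1),(.03,.12),(.06,.14)):
    q=inverse_kinematics([.54,y,z],r); print(y,z,q)
    if q is not None:
        movep([.54,y,z],r); im,d,K,T=snap('wrist'); np.savez('pics/w3.npz',im=im,d=d,K=K,T=T); cv2.imwrite('pics/w3.png',cv2.resize(im[:,:,::-1],(800,500),interpolation=cv2.INTER_CUBIC)); break
print(T.round(3),observe()['time_s'])
E
```

```text
-0.0 0.1 [ 0.31471369  0.38853851  1.73824409 -0.75390229  1.38239917  0.60551073]
[[ 1.    -0.002  0.001  0.541]
 [-0.    -0.452 -0.892  0.18 ]
 [ 0.002  0.892 -0.452  0.169]
 [ 0.     0.     0.     1.   ]] 3.9833
```

View pics/w2.png

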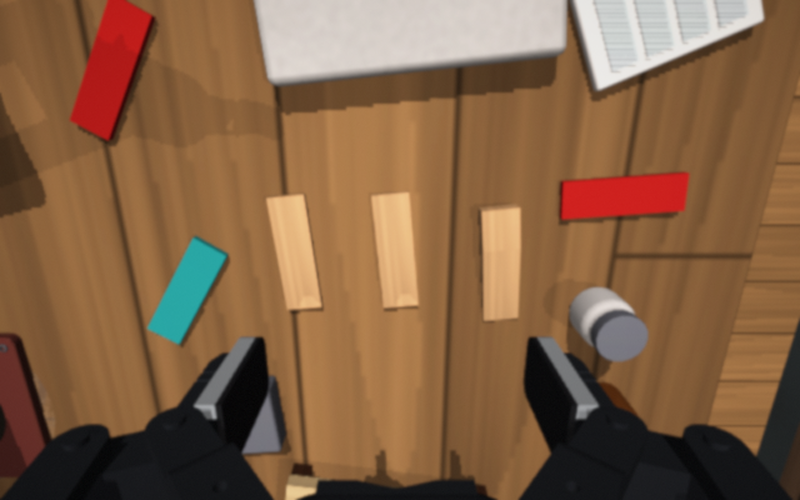

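View pics/w3.png

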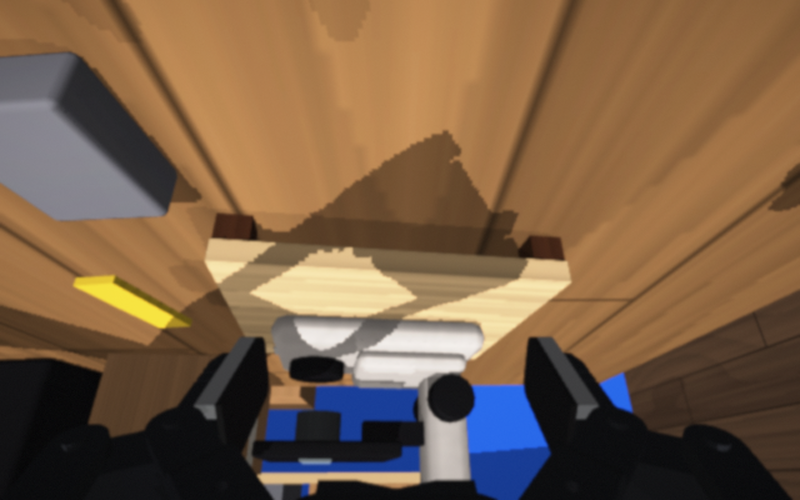

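In w2 (800-px scale) the candidates are (295,252), (395,250) and (500,262). The right one (500,262) shows a dark side face that narrows downwards, and its depth runs 17→4 mm. That makes it the wedge, with its nose towards the board. The two flat ones on the left are the packers. In w3 the board's front edge runs from (207,238) to (570,262), with dark blocks at both ends. An enlarged crop will confirm both.

```bash
python3 - <<'E'
from h import *
z=np.load('pics/w3.npz'); a=cv2.resize(z['im'][160:228,155:465],None,fx=2.58,fy=2.58,interpolation=cv2.INTER_CUBIC)
w=np.load('pics/w2.npz'); b=cv2.resize(w['im'][148:262,205:425],None,fx=3.6,fy=3.6,interpolation=cv2.INTER_CUBIC)[:, :a.shape[1]]
b=cv2.copyMakeBorder(b,0,0,0,max(0,a.shape[1]-b.shape[1]),cv2.BORDER_CONSTANT)
cv2.imwrite('pics/c1.png',np.vstack([a,b])[:,:,::-1]); print(a.shape,b.shape)
P=pts(w['d'],w['K'],w['T'])
for n,c in dict(p3=[(267,199),(303,195),(321,306),(288,310)],p2=[(371,195),(409,192),(418,304),(385,308)],wd=[(484,208),(520,206),(518,318),(484,321)]).items():
    c=np.array(c)/1.25; m=np.zeros((400,640),np.uint8); cv2.fillConvexPoly(m,c.round().astype(int),1); m=cv2.erode(m,np.ones((5,5)))>0
    Q=P[m]; q=cv2.minAreaRect(Q[:,:2].astype(np.float32)); mid=np.median(Q[:,1]); print(n,Q.mean(0).round(4),'z hi-y',np.median(Q[Q[:,1]>mid+.02,2]).round(4),'z lo-y',np.median(Q[Q[:,1]<mid-.02,2]).round(4),q)
m=P[200:250,325:375].reshape(-1,3); print('bench',np.median(P[180:240,270:290,2]),np.median(P[180:240,350:370,2]))
P3=pts(z['d'],z['K'],z['T'])
for u in (220,260,300,340,380): print(u,[(v,*(P3[v,u,1:]*1000).round(0)) for v in range(170,224,3)])
E
```

```text
(175, 800, 3) (410, 800, 3)
p3 [0.4382 0.2061 0.01  ] z hi-y 0.0085 z lo-y 0.0084 ((0.4619336426258087, 0.2609129548072815), (0.2503212094306946, 0.08514299988746643), 67.42567443847656)
p2 [0.5487 0.2109 0.0109] z hi-y 0.0084 z lo-y 0.0083 ((0.5447842478752136, 0.25150051712989807), (0.034790415316820145, 0.21520152688026428), 5.906249046325684)
wd [0.664  0.1962 0.0153] z hi-y 0.0182 z lo-y 0.0079 ((0.6376310586929321, 0.2522096633911133), (0.07377570122480392, 0.2690182328224182), 23.964040756225586)
bench 0.000370803432885064 0.00018174239272306103
220 [(170, np.float64(-90.0), np.float64(0.0)), (173, np.float64(-95.0), np.float64(0.0)), (176, np.float64(-100.0), np.float64(-0.0)), (179, np.float64(-105.0), np.float64(1.0)), (182, np.float64(-111.0), np.float64(0.0)), (185, np.float64(-117.0), np.float64(-0.0)), (188, np.float64(-122.0), np.float64(1.0)), (191, np.float64(-128.0), np.float64(0.0)), (194, np.float64(-94.0), np.float64(22.0)), (197, np.float64(-93.0), np.float64(26.0)), (200, np.float64(-93.0), np.float64(28.0)), (203, np.float64(-93.0), np.float64(31.0)), (206, np
[... 2783 characters left out ...]
(-101.0), np.float64(0.0)), (179, np.float64(-106.0), np.float64(0.0)), (182, np.float64(-112.0), np.float64(-0.0)), (185, np.float64(-119.0), np.float64(-1.0)), (188, np.float64(-124.0), np.float64(-0.0)), (191, np.float64(-130.0), np.float64(-0.0)), (194, np.float64(-136.0), np.float64(0.0)), (197, np.float64(-143.0), np.float64(-0.0)), (200, np.float64(-150.0), np.float64(-0.0)), (203, np.float64(-157.0), np.float64(-0.0)), (206, np.float64(-114.0), np.float64(24.0)), (209, np.float64(-113.0), np.float64(28.0)), (212, np.float64(-113.0), np.float64(30.0)), (215, np.float64(-114.0), np.float64(33.0)), (218, np.float64(-113.0), np.float64(36.0)), (221, np.float64(-116.0), np.float64(38.0))]
```

View pics/c1.png

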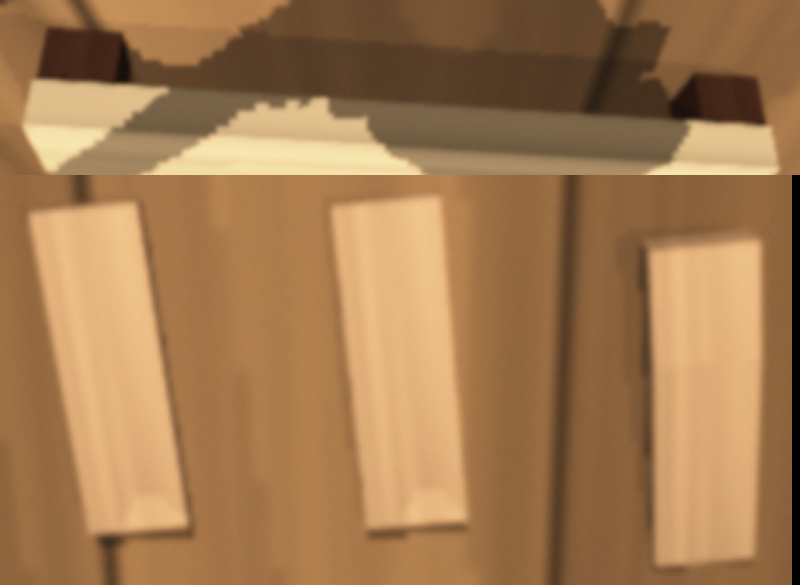

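The crop shows the wedge at (700,400): it has an end face at its upper end and a thin lower end. The packers at (110,365) and (400,365) are flat. The board's underside runs from (35,80) to (775,125). Board top is at about 39.5 mm, so the gap is about 21.5 mm. One packer leaves about 13.5 mm, which suits the wedge. Two would leave only 5.5 mm, so I'll use one.

```bash
python3 - <<'E'
from h import *
def ray(w,uv,z):
    r=w['T'][:3,:3]@np.linalg.inv(w['K'])@[uv[0],uv[1],1]; o=w['T'][:3,3]; return (o+r*(z-o[2])/r[2])[:2]
w3=np.load('pics/w3.npz'); w2=np.load('pics/w2.npz')
for z in(.0205,.0215,.0225):
    L,R_=[ray(w3,(155+a/2.58,160+b/2.58),z) for a,b in((35,80),(775,125))]; l,r=[ray(w3,(155+a/2.58,160+b/2.58),z) for a,b in((128,82),(672,117))]
    e=R_-L; print('edge',z,L.round(4),R_.round(4),np.hypot(*e).round(4),'mid',((L+R_)/2).round(4),((l+r)/2).round(4),'into deg',np.degrees(np.arctan2(-e[0],e[1])).round(2))
f=lambda a,b:(205+a/3.6,148+(b-175)/3.6)
for n,c,zs in(('p3',[(30,212),(138,202),(188,528),(92,534)],[.008]*4),('p2',[(332,206),(440,197),(467,523),(368,530)],[.008]*4),('wd',[(648,248),(762,243),(755,558),(655,566)],[.018,.018,.003,.003])):
    Q=np.array([ray(w2,f(*p),z) for p,z in zip(c,zs)]); a=(Q[0]+Q[1])/2; b=(Q[2]+Q[3])/2; d=b-a
    print(n,Q.round(4).tolist(),'mid',((a+b)/2).round(4),'len',np.hypot(*d).round(4),'w',np.hypot(*(Q[1]-Q[0])).round(4),'dir',np.degrees(np.arctan2(d[1],d[0])).round(2))
E
```

```text
edge 0.0205 [ 0.4132 -0.0913] [ 0.6732 -0.127 ] 0.2624 mid [ 0.5432 -0.1092] [ 0.5387 -0.1065] into deg -97.82
edge 0.0215 [ 0.4141 -0.0895] [ 0.6723 -0.125 ] 0.2606 mid [ 0.5432 -0.1072] [ 0.5387 -0.1046] into deg -97.82
edge 0.0225 [ 0.4149 -0.0877] [ 0.6714 -0.1229] 0.2589 mid [ 0.5432 -0.1053] [ 0.5387 -0.1026] into deg -97.82
p3 [[0.4123, 0.2667], [0.4522, 0.2704], [0.4639, 0.1394], [0.4254, 0.1367]] mid [0.4385 0.2033] len 0.1311 w 0.0401 dir -84.58
p2 [[0.5233, 0.269], [0.5628, 0.2724], [0.5749, 0.1417], [0.5355, 0.1386]] mid [0.5491 0.2054] len 0.1311 w 0.0397 dir -84.68
wd [[0.6381, 0.2557], [0.6793, 0.2576], [0.6922, 0.124], [0.6519, 0.1203]] mid [0.6654 0.1894] len 0.1352 w 0.0412 dir -84.34
```

```bash
cat >> h.py <<'E'
M=np.array([.542,-.1065]); PHI=np.radians(-97.8)
u=lambda a:np.array([np.cos(a),np.sin(a)])
rot=lambda phi:[np.pi,0,phi+np.pi]
at=lambda s,z:[*(M+s*u(PHI)),z]
E
python3 - <<'E'
from h import *
gripper_to(.054,40)
ph=np.radians(-84.7); g=np.array([.5491,.2054])-.052*u(ph)
movep([*g,.06],rot(ph)); move_l([*g,.02],.1)
hit=move_l([*g,-.012],.02,max_force=4); o=observe(); z0=o['eef_pos'][2]; print('touch',hit,o['eef_pos'],o['ft_force'],o['opening'])
if hit:
    move_l([*g,z0+.0045],.03); gripper_to(.03,40); o=observe(); print(o['opening'],o['grasp_force'],o['ft_force'],o['eef_pos'],o['time_s'])
    move_l([*g,z0+.0345],.1); o=observe(); print(o['opening'],o['grasp_force'],o['ft_force'])
    im,d,K,T=snap('wrist','w4.png')
E
```

```text
touch False [ 0.5444097   0.25721618 -0.01184353] [-0.32527076 -0.5382328  -0.18836048] 0.05401908220223454
```

```bash
python3 - <<'E'
from h import *
ph=np.radians(-84.7); g=np.array([.5491,.2054])-.052*u(ph)
hit=move_l([*g,-.022],.02,max_force=4); o=observe(); z0=o['eef_pos'][2]; print('touch',hit,o['eef_pos'],o['ft_force'],o['opening'])
if hit:
    move_l([*g,z0+.005],.03); gripper_to(.03,40); o=observe(); print(o['opening'],o['grasp_force'],o['ft_force'],o['eef_pos'],o['time_s'])
    move_l([*g,z0+.035],.1); o=observe(); print(o['opening'],o['grasp_force'],o['ft_force'])
    im,d,K,T=snap('wrist','w4.png')
E
```

```text
touch False [ 0.54425103  0.25717855 -0.02210225] [-0.40779012  0.67785783 -0.22265139] 0.054129886797784264
```

```bash
python3 - <<'E'
from h import *
im,d,K,T=snap('wrist','w4.png'); P=pts(d,K,T); print(T.round(3)); o=observe(); print(o['eef_pos'],o['q'].round(3),o['time_s'])
for v in range(60,400,30): print(v,[tuple((P[v,u_]*1000).round(0).astype(int)) for u_ in (170,200,300,320,440,470)])
im2,_,_,_=snap('scene'); cv2.imwrite('pics/s4.png',cv2.resize(im2[60:320,150:500,::-1],None,fx=2.2,fy=2.2))
E
```

```text
[[ 0.996  0.088  0.028  0.536]
 [ 0.092 -0.946 -0.311  0.337]
 [-0.001  0.312 -0.95   0.153]
 [ 0.     0.     0.     1.   ]]
[ 0.54439833  0.2572156  -0.02194289] [0.31  0.418 1.732 0.    0.991 0.218] 8.2917
60 [(np.int64(478), np.int64(340), np.int64(1)), (np.int64(489), np.int64(342), np.int64(0)), (np.int64(529), np.int64(345), np.int64(0)), (np.int64(537), np.int64(346), np.int64(0)), (np.int64(584), np.int64(350), np.int64(1)), (np.int64(595), np.int64(351), np.int64(2))]
90 [(np.int64(477), np.int64(329), np.int64(0)), (np.int64(490), np.int64(330), np.int64(1)), (np.int64(530), np.int64(334), np.int64(1)), (np.int64(538), np.int64(335), np.int64(0)), (np.int64(586), np.int64(339), np.int64(0)), (np.int64(599), np.int64(340), np.int64(0))]
120 [(np.int64(477), np.int64(317), np.int64(1)), (np.int64(489), np.int64(318), np.int64(0)), (np.int64(531), np.int64(322), np.int64(1)), (np.int64(539), np.int64(323), np.int64(1)), (np.int64(589), np.int64(327), np.int64(1)), (np.int64(601), np.int64(329), np.int64(0))]
150 [(np.int64(477), np.int64(304), np.int64(1)), (np.int64(489), np.
[... 1722 characters left out ...]
8)), (np.int64(548), np.int64(225), np.int64(9)), (np.int64(579), np.int64(272), np.int64(64)), (np.int64(591), np.int64(268), np.int64(58))]
360 [(np.int64(500), np.int64(256), np.int64(67)), (np.int64(514), np.int64(272), np.int64(83)), (np.int64(540), np.int64(206), np.int64(8)), (np.int64(550), np.int64(207), np.int64(8)), (np.int64(572), np.int64(277), np.int64(82)), (np.int64(588), np.int64(265), np.int64(68))]
390 [(np.int64(472), np.int64(173), np.int64(0)), (np.int64(517), np.int64(271), np.int64(91)), (np.int64(539), np.int64(266), np.int64(84)), (np.int64(544), np.int64(266), np.int64(84)), (np.int64(569), np.int64(276), np.int64(91)), (np.int64(590), np.int64(254), np.int64(68))]
```

View pics/w4.png

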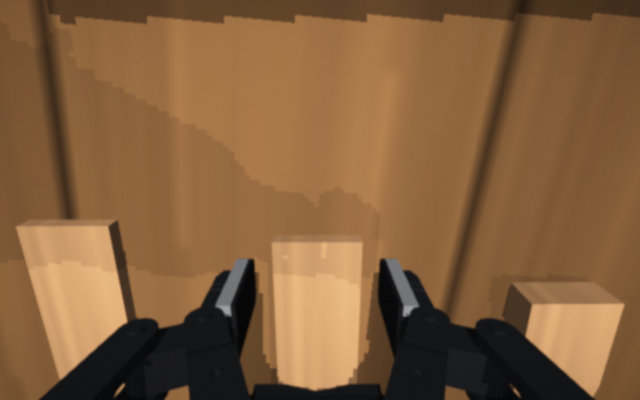

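The fingers straddle the middle packer evenly (packer at 272–362, pads at 245 and 392), and there is no contact yet. I'll read the height of the fingertips.

```bash
python3 - <<'E'
from h import *
im,d,K,T=snap('wrist'); P=pts(d,K,T)
for v in range(254,326,6): print(v,[(u_,*(P[v,u_]*1000).round(0).astype(int).tolist()) for u_ in (222,232,240,246,251,385,392,398,405)])
E
```

```text
254 [(222, 499, 257, 1), (232, 504, 257, 0), (240, 508, 258, 1), (246, 510, 258, 0), (251, 513, 258, 0), (385, 575, 264, 1), (392, 579, 264, 0), (398, 582, 265, 0), (405, 585, 265, -1)]
260 [(222, 499, 254, 0), (232, 504, 254, 1), (240, 511, 265, 20), (246, 514, 265, 20), (251, 516, 265, 20), (385, 571, 270, 19), (392, 574, 271, 20), (398, 582, 261, -1), (405, 586, 262, 0)]
266 [(222, 499, 251, 1), (232, 504, 251, 1), (240, 513, 266, 26), (246, 515, 266, 25), (251, 516, 264, 21), (385, 570, 271, 25), (392, 573, 271, 25), (398, 575, 271, 24), (405, 586, 259, 0)]
272 [(222, 505, 260, 23), (232, 510, 265, 30), (240, 513, 265, 29), (246, 516, 265, 30), (251, 516, 261, 22), (385, 570, 269, 27), (392, 572, 271, 29), (398, 574, 270, 29), (405, 579, 267, 23)]
278 [(222, 506, 261, 28), (232, 511, 265, 34), (240, 514, 265, 34), (246, 516, 265, 33), (251, 516, 259, 22), (385, 570, 267, 28), (392, 571, 271, 35), (398, 573, 271, 34), (405, 576, 271, 34)]
284 [(222, 507, 260, 32), (232, 512, 265, 38), (240, 515, 265, 38), (246, 516, 262, 32), (251, 517, 256, 23), (385, 570, 265, 30), (392, 570, 27
[... 512 characters left out ...]
517, 255, 34), (251, 517, 249, 25), (385, 571, 259, 32), (392, 570, 266, 43), (398, 570, 270, 50), (405, 572, 271, 49)]
308 [(222, 512, 263, 50), (232, 515, 264, 51), (240, 516, 259, 44), (246, 517, 253, 35), (251, 518, 247, 27), (385, 571, 256, 32), (392, 570, 263, 43), (398, 570, 269, 51), (405, 572, 269, 51)]
314 [(222, 513, 266, 58), (232, 515, 262, 51), (240, 517, 257, 45), (246, 517, 251, 36), (251, 518, 244, 27), (385, 571, 254, 32), (392, 570, 262, 44), (398, 570, 267, 51), (405, 572, 267, 51)]
320 [(222, 514, 267, 61), (232, 515, 259, 51), (240, 517, 255, 46), (246, 517, 248, 36), (251, 514, 221, 0), (385, 571, 252, 34), (392, 571, 260, 44), (398, 571, 265, 51), (405, 572, 267, 54)]
```

The fingertips stand about 20 mm above the bench while the TCP reads -22 mm, so the true tip is well above the nominal TCP. I'll trust the measurement and keep going down under force guard.

```bash
python3 - <<'E'
from h import *
ph=np.radians(-84.7); g=np.array([.5491,.2054])-.052*u(ph)
move_l([*g,-.034],.06,max_force=5)
hit=move_l([*g,-.05],.02,max_force=4); o=observe(); z0=o['eef_pos'][2]; print('touch',hit,o['eef_pos'],o['ft_force'],o['opening'])
if hit:
    move_l([*g,z0+.005],.03); gripper_to(.03,40); o=observe(); print(o['opening'],o['grasp_force'],o['ft_force'],o['eef_pos'],o['time_s'])
    move_l([*g,z0+.035],.1); o=observe(); print(o['opening'],o['grasp_force'],o['ft_force'])
    im,d,K,T=snap('wrist','w5.png'); P=pts(d,K,T)
    for v in range(235,340,12): print(v,(P[v,[290,320,345]]*1000).round(0).tolist(), (P[v,[255,262,268]]*1000).round(0).tolist())
E
```

```text
touch True [ 0.54421449  0.25717858 -0.03534134] [-0.33847334 -0.55015843  4.93134776] 0.054174180959945736
0.038506230979457975 40.35048186779022 [-0.35500343  0.37550682  1.10292645] [ 0.54444314  0.25721693 -0.03024013] 9.6583
0.038367982682703534 40.19686996936798 [ 0.92189392  0.03150873 -0.67907683]
235 [[530.0, 260.0, 1.0], [546.0, 261.0, -0.0], [559.0, 263.0, 0.0]] [[511.0, 258.0, 0.0], [515.0, 258.0, -1.0], [518.0, 259.0, -0.0]]
247 [[532.0, 271.0, 37.0], [544.0, 271.0, 36.0], [555.0, 273.0, 37.0]] [[511.0, 250.0, -1.0], [515.0, 252.0, 1.0], [519.0, 253.0, 2.0]]
259 [[532.0, 267.0, 40.0], [545.0, 267.0, 39.0], [555.0, 268.0, 39.0]] [[518.0, 266.0, 41.0], [521.0, 266.0, 41.0], [523.0, 266.0, 40.0]]
271 [[533.0, 260.0, 39.0], [545.0, 261.0, 38.0], [556.0, 263.0, 39.0]] [[519.0, 266.0, 51.0], [522.0, 266.0, 51.0], [524.0, 266.0, 50.0]]
283 [[533.0, 255.0, 39.0], [546.0, 256.0, 39.0], [557.0, 256.0, 38.0]] [[521.0, 265.0, 58.0], [523.0, 267.0, 61.0], [525.0, 260.0, 50.0]]
295 [[533.0, 248.0, 39.0], [546.0, 250.0, 39.0], [557.0, 251.0, 39.0]] [[522.0, 265.0, 67.0], [524.0, 264.0, 65.0], [525.0, 256.0, 52.0]]
307 [[534.0, 243.0, 39.0], [547.0, 244.0, 39.0], [558.0, 245.0, 39.0]] [[523.0, 264.0, 71.0], [525.0, 260.0, 66.0], [525.0, 252.0, 54.0]]
319 [[534.0, 237.0, 40.0], [548.0, 238.0, 39.0], [559.0, 239.0, 39.0]] [[523.0, 259.0, 72.0], [525.0, 256.0, 67.0], [526.0, 246.0, 54.0]]
331 [[535.0, 230.0, 40.0], [548.0, 230.0, 38.0], [560.0, 232.0, 39.0]] [[523.0, 255.0, 72.0], [525.0, 253.0, 69.0], [521.0, 198.0, 0.0]]
```

The packer is gripped and level. Now I'll bring it in line with the mouth and push it home.

```bash
python3 - <<'E'
from h import *
movep(at(-.142,.005),rot(PHI)); move_l(at(-.142,-.0275),.1)
o=observe(); print(o['eef_pos'],o['tcp_rot'],o['ft_force'])
a=move_l(at(-.06,-.0275),.1,max_force=8)
b=a or move_l(at(-.022,-.0275),.04,max_force=8); o=observe(); s=(o['eef_pos'][:2]-M)@u(PHI); print(a,b,s,o['ft_force'],o['time_s'])
if not a and b:
    c=move_l(at(s-.0005,-.034),.02,max_force=3); print(c,observe()['eef_pos'])
    gripper_to(.054); move_l(at(s-.0005,.0),.1); move_l(at(-.12,.04),.15)
    im,d,K,T=snap('wrist','w6.png'); np.savez('pics/w6.npz',im=im,d=d,K=K,T=T); print(observe()['time_s'])
E
```

```text
[ 0.56070836  0.03509969 -0.02815968] [-3.14016743e+00  1.96254773e-05  1.43604525e+00] [-0.01797328  0.38589247 -0.22287756]
False True -0.03718025815262345 [ 0.80868459  2.60235298 -0.39536031] 13.125
True [ 0.54714125 -0.06966255 -0.03027565]
14.925
```

View pics/w6.png

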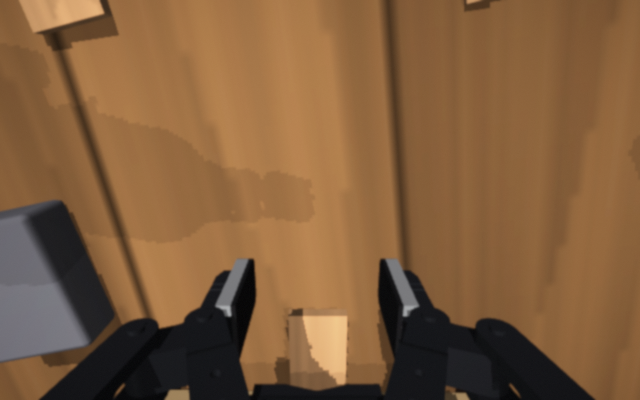

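It stopped at the expected depth, with the packer's outer end in line at (320,312). It is home and released. Next, the wedge.

```bash
python3 - <<'E'
from h import *
ph=np.radians(-84.3); g=np.array([.6654,.1894])-.046*u(ph)
movep([*g,.02],rot(ph)); h=move_l([*g,-.030],.08,max_force=6); print(h,observe()['eef_pos'])
gripper_to(.03,70); o=observe(); print(o['opening'],o['grasp_force'],o['eef_pos'],o['ft_force'])
move_l([*g,.005],.1)
im,d,K,T=snap('wrist','w7.png'); P=pts(d,K,T)
for v in range(235,340,12): print(v,(P[v,[290,320,345]]*1000).round(0).tolist())
print(observe()['ft_force'],observe()['opening'],observe()['time_s'])
E
```

```text
False [ 0.66104545  0.23532561 -0.02993157]
0.03817653905411158 73.00596356391907 [ 0.66188582  0.23550329 -0.02868157] [0.35948191 0.17025912 2.36020733]
235 [[648.0, 256.0, 48.0], [660.0, 257.0, 48.0], [670.0, 258.0, 47.0]]
247 [[649.0, 254.0, 54.0], [660.0, 255.0, 53.0], [670.0, 256.0, 54.0]]
259 [[649.0, 248.0, 53.0], [661.0, 249.0, 53.0], [671.0, 250.0, 53.0]]
271 [[649.0, 243.0, 53.0], [661.0, 244.0, 53.0], [671.0, 245.0, 54.0]]
283 [[650.0, 237.0, 53.0], [662.0, 239.0, 53.0], [672.0, 240.0, 54.0]]
295 [[650.0, 232.0, 53.0], [663.0, 233.0, 53.0], [673.0, 234.0, 53.0]]
307 [[651.0, 226.0, 53.0], [663.0, 227.0, 53.0], [673.0, 229.0, 54.0]]
319 [[651.0, 220.0, 53.0], [664.0, 222.0, 54.0], [674.0, 223.0, 54.0]]
331 [[652.0, 214.0, 53.0], [664.0, 216.0, 54.0], [675.0, 217.0, 53.0]]
[-0.19789566 -0.50011438 -0.97063517] 0.03833799217426956 17.4917
```

View pics/w7.png

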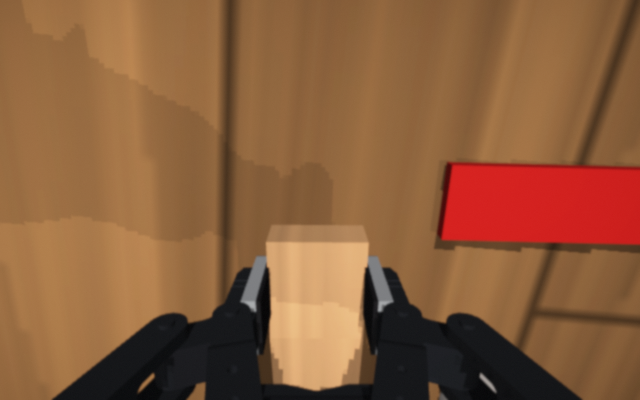

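The wedge is gripped level and centred, with its butt at (317,235) and its nose towards the board. Now I'll insert it, set it down on the packer, and push until tight.

```bash
python3 - <<'E'
from h import *
O=.1135
movep(at(-.16,.005),rot(PHI)); move_l(at(-.16,-.0195),.1)
a=move_l(at(.015-O,-.0195),.08,max_force=6); o=observe(); print('in',a,(o['eef_pos'][:2]-M)@u(PHI)+O,o['ft_force'])
if not a:
    b=move_l(at(.015-O,-.027),.02,max_force=3); o=observe(); z=o['eef_pos'][2]; print('down',b,z,o['ft_force'])
    f0=observe()['ft_force']
    c=move_l(at(.074-O,z),.025,max_force=8); o=observe(); print('push',c,(o['eef_pos'][:2]-M)@u(PHI)+O,o['eef_pos'],o['ft_force'],'along',o['ft_force'][:2]@u(PHI),o['opening'],o['grasp_force'],o['time_s'])
    hold(.3); o=observe(); print(o['ft_force'],o['ft_force'][:2]@u(PHI))
E
```

```text
in False 0.014870878017043662 [ 0.30370022  0.03216967 -0.50636764]
down True -0.021353506223338745 [-0.24643044  0.71645884  5.44986312]
push True 0.06157996608377341 [ 0.54996763 -0.05518654 -0.02073352] [0.71547659 0.10870664 3.9034288 ] along -0.20480218335402411 0.03794689162391954 73.03518891334534 21.6
[0.31662995 0.06549281 4.891103  ] -0.10785847088988042
```

It stopped where expected (nose 61.6 mm in), but the force relaxed afterwards. I'll push on in small steps to confirm it is tight.

```bash
python3 - <<'E'
from h import *
O=.1135; s=.0616; z=observe()['eef_pos'][2]
for i in range(6):
    s+=.001; c=move_l(at(s-O,z-.0005),.015,max_force=14); hold(.15); o=observe(); f=o['ft_force']
    print(c,round(s,4),((o['eef_pos'][:2]-M)@u(PHI)+O).round(4),o['eef_pos'][2].round(4),f.round(2),'along',(f[:2]@u(PHI)).round(2),o['grasp_force'].round(1))
    if f[:2]@u(PHI)<-7: break
im,d,K,T=snap('wrist'); im2,_,_,_=snap('scene'); a=im2[110:270,170:420,::-1]
cv2.imwrite('pics/fin.png',np.vstack([cv2.resize(im[150:,:,::-1],(640,250)),cv2.resize(a,(500,320),interpolation=cv2.INTER_CUBIC)[:, :] if 0 else cv2.copyMakeBorder(cv2.resize(a,(500,320),interpolation=cv2.INTER_CUBIC),0,0,0,140,0)])); print(observe()['time_s'])
E
```

```text
Traceback (most recent call last):
AttributeError: 'float' object has no attribute 'round'
```

```bash
python3 - <<'E'
from h import *
O=.1135; s=.0626; z=observe()['eef_pos'][2]
for i in range(6):
    if i: s+=.001; c=move_l(at(s-O,z),.015,max_force=14); hold(.15)
    else: c=None
    o=observe(); f=o['ft_force']; al=float(f[:2]@u(PHI))
    print(c,round(s,4),np.round([(o['eef_pos'][:2]-M)@u(PHI)+O,o['eef_pos'][2],*f],4),'along',al,o['grasp_force'])
    if al<-7: break
im,d,K,T=snap('wrist'); im2,_,_,_=snap('scene'); a=im2[110:270,170:420,::-1]
cv2.imwrite('pics/fin.png',np.vstack([cv2.resize(im[150:,:,::-1],(640,250)),cv2.copyMakeBorder(cv2.resize(a,(500,320),interpolation=cv2.INTER_CUBIC),0,0,0,140,0)])); print(observe()['time_s'])
E
```

```text
None 0.0626 [ 0.0615 -0.0207  2.6422  4.3684  4.7043] along -4.686609663291006 73.16304445266724
False 0.0636 [ 0.0618 -0.0207  4.2971  7.8367  1.797 ] along -8.347387404626351 72.77778267860413
22.8
```

View pics/fin.png

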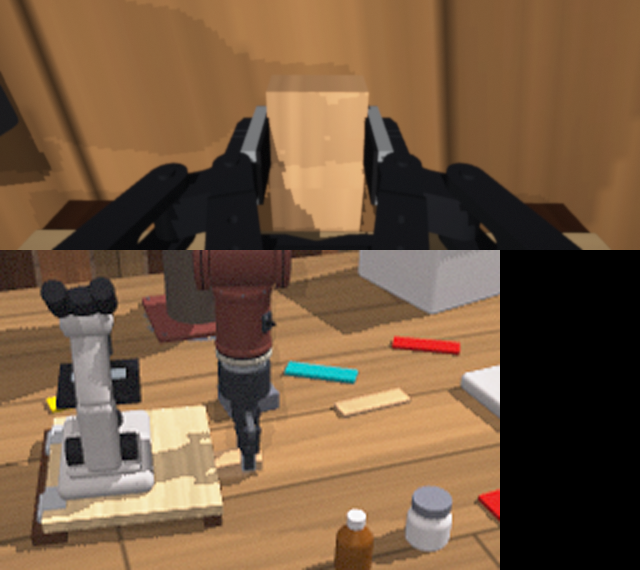

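The push force climbs steeply at 61.8 mm while the wedge barely moves, well short of the ledger at 80 mm. The wedge is in line and in the grip, and the bystanders are untouched. One small extra push will seat it firmly.

```bash
python3 - <<'E'
from h import *
O=.1135; s=.0636; z=observe()['eef_pos'][2]
for i in range(4):
    s+=.0007; c=move_l(at(s-O,z),.015,max_force=14); hold(.2)
    o=observe(); f=o['ft_force']; al=float(f[:2]@u(PHI)); sa=(o['eef_pos'][:2]-M)@u(PHI)+O
    print(c,round(s,4),np.round([sa,o['eef_pos'][2],*f],4),'along',al,o['opening'])
    if al<-13 or sa>.0635: break
_,d,K,T=snap('top'); P=pts(d,K,T); print(np.median(P[205:225,368:392,2]), observe()['time_s'])
z0=np.load('pics/top0.npz'); print(np.median(pts(z0['d'],z0['K'],z0['T'])[205:225,368:392,2]))
E
```

```text
False 0.0643 [ 0.0618 -0.0207  4.9635 10.1289  2.7098] along -10.708775952364755 0.03818498337721338
False 0.065 [ 0.0619 -0.0207  5.3631 12.4567  2.4755] along -13.06933475128362 0.038689031622456904
0.33943007268024616 23.75
0.03882400242619044
```

```bash
python3 - <<'E'
from h import *
O=.1135; s=.065; z=observe()['eef_pos'][2]
for i in range(4):
    s+=.0007; move_l(at(s-O,z+.0005),.015,max_force=20); hold(.2)
    o=observe(); f=o['ft_force']; al=float(f[:2]@u(PHI)); sa=(o['eef_pos'][:2]-M)@u(PHI)+O
    print(round(s,4),np.round([sa,o['eef_pos'][2],*f],4),'along',al,o['opening'],o['torque'].round(2))
    if al<-18 or sa>.064: break
im,d,K,T=snap('wrist'); P=pts(d,K,T)
for v in range(235,380,15): print(v,(P[v,[295,320,345]]*1000).round(0).tolist())
for v in (370,380,390,397): print(v,(P[v,[40,80,560,600]]*1000).round(0).tolist())
print(o['eef_pos'],observe()['time_s'])
E
```

```text
0.0657 [ 0.063  -0.0207  4.759  10.925  -0.3176] along -11.46980302860376 0.03813692108403047 [ 1.6  -0.83  0.22]
0.0664 [ 0.0633 -0.0207  4.4029 12.1749  0.3483] along -12.659759760219345 0.03820206357119306 [ 1.79 -0.83  0.1 ]
0.0671 [ 0.0638 -0.0207  3.5439 12.818   0.7248] along -13.180354256833802 0.03817763287837918 [ 1.96 -0.82  0.15]
0.0678 [ 0.0644 -0.0207  4.094  13.1524  0.958 ] along -13.586289929889793 0.03806975602932779 [ 1.99 -0.79  0.09]
235 [[542.0, -35.0, 21.0], [552.0, -37.0, 19.0], [562.0, -38.0, 21.0]]
250 [[542.0, -39.0, 27.0], [552.0, -40.0, 27.0], [561.0, -42.0, 26.0]]
265 [[541.0, -46.0, 26.0], [551.0, -47.0, 26.0], [561.0, -49.0, 26.0]]
280 [[540.0, -52.0, 27.0], [550.0, -53.0, 27.0], [560.0, -55.0, 26.0]]
295 [[539.0, -59.0, 26.0], [549.0, -60.0, 27.0], [559.0, -62.0, 26.0]]
310 [[538.0, -67.0, 26.0], [548.0, -68.0, 26.0], [558.0, -69.0, 26.0]]
325 [[536.0, -74.0, 26.0], [547.0, -75.0, 27.0], [557.0, -77.0, 26.0]]
340 [[535.0, -81.0, 26.0], [546.0, -82.0, 26.0], [557.0, -85.0, 26.0]]
355 [[534.0, -90.0, 25.0], [545.0, -91.0, 25.0], [556.0, -93.0, 25.0]]
370 [[532.0, -100.0, 23.0], [543.0, -102.0, 22.0], [555.0, -103.0, 23.0]]
370 [[393.0, -102.0, 1.0], [431.0, -91.0, 18.0], [657.0, -124.0, 15.0], [688.0, -142.0, 1.0]]
380 [[418.0, -88.0, 26.0], [493.0, -39.0, 86.0], [652.0, -122.0, 23.0], [670.0, -124.0, 23.0]]
390 [[422.0, -88.0, 31.0], [494.0, -39.0, 88.0], [606.0, -55.0, 88.0], [666.0, -124.0, 29.0]]
397 [[425.0, -88.0, 35.0], [496.0, -39.0, 90.0], [605.0, -55.0, 90.0], [663.0, -123.0, 33.0]]
[ 0.54842035 -0.05781257 -0.02071331] 25.6
```

The force levels off at about 13 N while the wedge creeps forward. The wedge is lying flat on the packer (butt top at 26 mm) and is tight. I'll hand it in.

```bash
python3 - <<'E'
from h import *
hold(.6); o=observe(); print(o['ft_force'],o['grasp_force'],(o['eef_pos'][:2]-M)@u(PHI)+.1135,abs(o['joint_velocities']).max()); print(job_done())
E
```

```text
[ 4.01420177 13.63496056  2.10907005] 72.75781989097595 0.06436913894722099 0.0021374899192022384
the job is handed in; nothing more can be done
None
```

The job is handed in, though no verdict came back: one packer is home against the ledger, the wedge is tight under the board and still gripped (nose about 64 mm in, about 13 N push, board lifted an estimated 0.5 mm), and the spare packer and the bystanders were left where they were.

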